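# Latch the orange instrument case

## Robot

A 6-joint arm with a two-finger parallel gripper is mounted at the origin on the work surface. World frame = base frame: x ahead of the robot, y to its left, z up, the work surface at z = 0. Lengths are in m, angles in degrees, forces in N, time in s.
With the tool pointing down it reaches from about 0.25 to 0.725 m from the base axis. Payload 9.7 kg.
Tool frame: the origin (TCP) lies at the very end of the fingers, on their centre line; the grasp point (between the pads) lies 19 mm behind it; y points along the fingers, x is the direction in which the jaws open and shut, and the axes are right-handed (so a half turn about y gives the same grasp; the last joint's range is limited). The gripper opens to 85 mm and grips with 20 to 120 N. Pads are 22 mm wide; open, the fingers measure 114 mm over their backs; the gripper's body (76 mm by 85 mm) begins 54 mm behind the grasp point. The pads swing forward as they close: fully open they stand 13 mm farther back than shut.
Start: joints at [63.426, 4.979, 10.078, 95.1, 0, 90], TCP at [0.246, 0.492, 0.195] pointing down, gripper open.
Joint ranges: [-179.16, 179.16], [-48.56, 103.87], [-65.8, 70.77], [-126.05, 130.52], [-82.76, 87.17], [-180, 180]. Speed limits (degrees/s): [127.2, 127.2, 147.25, 180, 180, 180].

## Interface

Orientations are given as [roll, pitch, yaw] about the fixed x, y, z axes, in that order (R = Rz(yaw) Ry(pitch) Rx(roll)).
In Python, from workcell import bot gives the robot as it stands.
- The arm moves only by the shell command python3 -m jog 'ROWS' [FORCE]. ROWS is JSON, a list of rows, each a list of 7 numbers: the closure, from 0 (fully open) to 1 (shut), then the shift along the world's x, y, z in units of 25 mm (1.0 is 25 mm), then the turn, a rotation vector about the world's x, y, z in units of 5 degrees (1.0 is 5 degrees). A call has 1 to 5 rows; each row is the pose to reach, as a shift and turn from the pose commanded when the call began; what a row does not reach only later rows make up. A row lasts 1/10 s, in which the tool goes at most 50 mm and 8.59 degrees, less where a joint would pass 70% of its speed; a pose out of reach is approached as far as the arm can. A call with a gripper value outside its range is refused whole. The fingers move at their own pace and stop on an object; FORCE is the grip in N (left out, the last holds). Time passes only in rows, so rows that repeat a pose let the fingers close. It gives the time, the measured TCP pose, the force and the opening at its end, in the units of the state.
- bot.get_obs(): the state, without advancing time (a new reading comes with each control period).
- bot.camera(name): name is "scene" or "side" or "wrist"; returns (picture, depth): 480x640x3 uint8, red, green, blue; 480x640 float32, m along the optical axis (not along the pixel's ray), 0 where there is no reading.
- bot.camera_model(name): a dict with "fx", "fy", "cx", "cy" (pixels), "k1" (the pictures are not rectified: a ray, as slopes to the right and down, at radius r is drawn at 1 + k1 r^2 times it, then the intrinsics apply), "rvec" (rotation vector, rad) and "tvec" (3), from world to camera coordinates, as OpenCV has them; the wrist camera has in their place "tool_from_camera" (4x4, takes a point from camera to tool coordinates, whose origin is the TCP and whose axes are the tool frame's). Camera axes: x right, y down, z forward; pixel columns grow to the right and rows downward; lengths in m; the calibration is good to about 2 mm. A picture is of the moment at which its call begins: read the wrist's pose just before it. camera_model takes no time and is no camera call.
- bot.job_done(): hands the job in, once; it reports no verdict.
Trained networks look in the newest picture that a camera, given by its name, has taken for a name from the list of things; names that differ only in an ending like _2 or _b are one class to them, and where a whole thing is asked for, a point or a joint stands for the part that bears it (a point fixed in the world has none). Each returns a list of dicts, best first, with "conf" (0 to 1); they miss things now and then, are a little off and sometimes report something else, mostly with a low value. They report only what shows in the picture. A call takes as long as a camera call.
- bot.regions_of(camera, label): "pixels" (480x640 bool, what is visible of it) and "point" ([row, column] in pixels, amid what is visible of it).
The state is a dict: "time": time; "q": joint angles; "qd": joint speeds; "joint_efforts": joint torques, N m; "ee_pos": TCP position; "tcp_rot": TCP orientation; "wrist_force": force on the tool from outside, world axes, zero at the start; "torque": the same for the moment, N m; "opening": finger opening in m.
Only numpy, scipy, OpenCV 4.12 (cv2) and the standard library are available. Lean on these libraries where they do the work, as an engineer would, in place of code of your own. Each camera call takes 0.05 s, during which the arm holds its last target. There are 200 camera calls.

## Task

The orange instrument case on the electronics bench is not fastened: tip its raised latch strap over so that its claw drops behind the keeper on the lid half, then push the red lever all the way over, past centre, until it lies down and the lid half is drawn shut, and let go. Leave the latch of the blue case as it is.

Things in the scene. Friction and masses are not known exactly. Their poses are not given: they have to be found in the camera images.
- orange_case: Orange hard case 150 (x) x 200 (y) x 110 mm high on a fixed steel cradle. Origin: centre of its underside; z up; x points from the lever's half across the split to the lid half. Its steel draw latch, 28 wide, lies along x over the middle (y = 0) of the top face. All positions in mm below are in this frame. Nothing else stands on the case.
- orange_claw (a point): Middle of the bar (5 thick, 28 long) in the claw of the bright strap (28 wide, 3 thick, pin at x 2, z 142, reaches 70). Strap raised: leans 17 to 26 degrees to +x, end at x 26, z 207, bar at z 196. Pushed to +x at its end, above the lever, it falls by itself once about 34 degrees off upright; pressed straight down it jams. Hooked: bar at about x 58, z 115, strap's upper face 14 above it.
- orange_keeper (a point): Seat of the claw's bar, on the +x side of the hooked steel keeper (20 wide) on the lid half; about x 48 to 53, z 118. The keeper's lip reaches 6 above this point and 1 past it to +x. Before the lever is pushed, the hooked bar lies up to 10 further to +x and about 2 to 3 lower.
- orange_lever (a joint): Red lever, 32 wide, 7 thick, pivot along y at x 0, z 128, end 52 from it. Rad: 0 to 0.1 as found, upright within 5 degrees, end at z 180; grows as it goes over to -x; 1.83 = down on its stop, 10 degrees below level (upper face z 124 at x -40). Hooked, it takes about 4 N at its end; dead centre about 1.45, then the strap pulls it to the stop. Else it stays put.
- orange_lid (a joint): Angle of the orange case's lid half about the hinge at its foot, rad: 0.05 = sprung ajar as found (5 mm gap at the top); about 0.01 = drawn shut by the latch.
- blue_claw (a point): The claw bar of the blue case, which is an equal case with an equal open latch beside the orange one. Not to be moved.
- blue_lever (a joint): Lever of the blue case, angle as for the orange one; 0 to 0.1 as found, to be left so.

How it is judged (in metres and radians):
On the way:
1. the claw of the orange case's strap is hooked behind its keeper, with the lever still up (z of orange_claw in the frame of orange_keeper below 0.004 m and x of orange_claw in the frame of orange_keeper between -0.004 and 0.02 m and value of joint orange_lever below 0.8 rad), for 0.2 s.
At the end, for the whole second after the job is handed in: Orange lever down past centre (over 1.65 rad), orange lid half shut (under 0.02 rad), claw bar within 8 mm of the keeper point and at most 5 mm above it; blue lever still up (under 0.3 rad), blue claw within 20 mm of its start (value of joint orange_lever above 1.65 rad and value of joint orange_lid below 0.02 rad and z of orange_claw in the frame of orange_keeper below 0.005 m and distance between orange_claw and orange_keeper below 0.008 m and value of joint blue_lever below 0.3 rad and distance of blue_claw from where it was at the start of the episode below 0.02 m); the robot touches nothing.
It fails at once if the blue case's latch is moved: its lever beyond 0.3 rad or its claw by more than 20 mm (value of joint blue_lever above 0.3 rad or distance of blue_claw from where it was at the start of the episode above 0.02 m).
It also fails if it takes over 40 s, if anything falls off the work surface, if the arm or the gripper's body presses on something with over 40 N, if the wrist force passes 120 N, or if a joint passes its speed limit or range.

## Working session

There is one attempt and no reset: what is moved stays moved. The work goes in short steps, Python scripts to look and compute and a shell command to move; the robot and the scene stay as the last step left them, time stands still between calls to the robot, and variables do not carry over. Pictures are saved under pics/ and viewed, about 8 in all and at most 12, crops included, and the job is handed in when it is done.

```bash
mkdir -p pics
cat > h.py <<'E'
import numpy as np,cv2
from scipy.spatial.transform import Rotation as R
from workcell import bot
def cloud(name,obs=None):
    obs=bot.get_obs(); im,d=bot.camera(name); m=bot.camera_model(name)
    v,u=np.mgrid[0:480,0:640].astype(np.float32)
    xd=(u-m["cx"])/m["fx"]; yd=(v-m["cy"])/m["fy"]; x,y=xd.copy(),yd.copy()
    for _ in range(8):
        s=1+m["k1"]*(x*x+y*y); x,y=xd/s,yd/s
    P=np.stack([x*d,y*d,d],-1)
    if name=="wrist":
        T=np.array(m["tool_from_camera"]); P=P@T[:3,:3].T+T[:3,3]
        Rw=R.from_euler('xyz',obs["tcp_rot"],degrees=True).as_matrix()
        P=P@Rw.T+np.array(obs["ee_pos"])
    else:
        Rm=cv2.Rodrigues(np.array(m["rvec"],float))[0]; P=(P-np.array(m["tvec"]).ravel())@Rm
    P[d==0]=np.nan
    return im,P
def save(im,n): cv2.imwrite("pics/"+n,im[:,:,::-1])
E
python3 - <<'E'
from h import *
print(bot.get_obs())
for c in ["scene","side"]:
    im,P=cloud(c); save(im,c+"1.png"); np.save(c+"P.npy",P)
    for l in ["orange_case","orange_claw","orange_lever","orange_keeper","blue_case","blue_claw","blue_lever"]:
        for r in bot.regions_of(c,l)[:2]:
            p=P[r["pixels"]]; p=p[~np.isnan(p[:,0])]
            print(c,l,round(r["conf"],2),r["point"],len(p),np.round(np.median(p,0),3) if len(p) else '',np.round(np.percentile(p,[3,97],axis=0),3).tolist() if len(p) else '')
E
```

```text
{'time': 0.0, 'q': array([6.34275933e+01, 5.01175409e+00, 1.00335321e+01, 9.50991678e+01,
       1.76181268e-03, 8.99990365e+01]), 'qd': array([-0.04632445,  0.01159651,  0.040682  ,  0.04109308, -0.00421262,
       -0.04538979]), 'joint_efforts': array([-1.16496056e-03, -5.20382631e+01,  4.64809263e+01,  1.61077548e-02,
       -1.29103191e-04, -6.28412948e-07]), 'ee_pos': array([0.24589653, 0.49165733, 0.19446857]), 'tcp_rot': array([-8.99982369e+01,  7.73897792e-02,  6.34285568e+01]), 'wrist_force': array([ 0.43954696, -0.87674954,  0.06832805]), 'torque': array([0.01500587, 0.01605313, 0.0290164 ]), 'opening': 0.08554252807175411}
scene orange_case 0.77 [237.1, 385.7] 10399 [0.6   0.124 0.103] [[0.514, 0.082, 0.002], [0.665, 0.271, 0.139]]
scene orange_claw 0.5 [178.2, 409.7] 255 [0.605 0.185 0.184] [[0.494, 0.171, 0.011], [0.622, 0.461, 0.205]]
scene orange_lever 0.86 [183.5, 403.1] 397 [0.591 0.183 0.172] [[0.499, 0.171, 0.02], [0.622, 0.447, 0.205]]
scene orange_keeper 0.58 [243.6, 413.5] 3616 [0.651 0.143 0.099] [[0.619, 0.09, 0.019], [0.667, 0.275, 0.11]]Traceback (most recent call last):
  File "<stdin>", line 6, in <module>
ValueError: it knows: blue_claw, blue_lever, orange_case, orange_claw, orange_keeper, orange_lever, orange_lid
```

Run:
```python
from h import *
for c in ["scene","side"]:
    im,P=cloud(c); save(im,c+"1.png"); np.save(c+"P.npy",P)
    for l in ["orange_case","orange_claw","orange_lever","orange_lid","blue_claw","blue_lever"]:
        for r in bot.regions_of(c,l)[:2]:
            p=P[r["pixels"]]; p=p[~np.isnan(p[:,0])]
            print(c,l,round(r["conf"],2),r["point"],len(p),np.round(np.median(p,0),3) if len(p) else '',np.round(np.percentile(p,[10,90],axis=0),3).tolist() if len(p) else '')
    # orange top face
    hsv=cv2.cvtColor(im,cv2.COLOR_RGB2HSV)
    m=(hsv[...,0]>5)&(hsv[...,0]<22)&(hsv[...,1]>140)&(P[...,2]>.102)&(P[...,2]<.12)
    q=P[m]; 
    if len(q)>50: print(c,len(q),np.round(cv2.boxPoints(cv2.minAreaRect(q[:,:2].astype(np.float32))),3).tolist(),np.median(q[:,2]))
```

```text
scene orange_case 0.56 [234.6, 385.7] 10661 [0.601 0.126 0.103] [[0.526, 0.086, 0.013], [0.659, 0.248, 0.109]]
scene orange_claw 0.47 [174.5, 409.4] 174 [0.611 0.183 0.197] [[0.589, 0.174, 0.142], [0.621, 0.2, 0.202]]
scene orange_lever 0.96 [184.3, 399.9] 398 [0.591 0.183 0.17 ] [[0.585, 0.173, 0.133], [0.618, 0.204, 0.201]]
scene orange_lid 0.92 [243.3, 411.2] 3754 [0.65  0.144 0.098] [[0.624, 0.091, 0.03], [0.664, 0.258, 0.108]]
scene blue_claw 0.56 [300.5, 271.7] 533 [ 0.599 -0.191  0.198] [[0.581, -0.2, 0.145], [0.611, -0.176, 0.204]]
scene blue_lever 0.83 [306.0, 265.9] 845 [ 0.585 -0.189  0.171] [[0.575, -0.199, 0.131], [0.609, -0.171, 0.203]]
scene blue_lever 0.5 [245.4, 410.7] 3759 [0.65  0.144 0.098] [[0.624, 0.091, 0.031], [0.664, 0.259, 0.108]]
scene 3921 [[0.1940000057220459, 0.7889999747276306], [0.5370000004768372, 0.03799999877810478], [0.7210000157356262, 0.12200000137090683], [0.3779999911785126, 0.8730000257492065]] 0.10684187583490543
side orange_case 0.76 [351.3, 230.4] 19350 [0.558 0.211 0.11 ] [[0.501, 0.118, 0.042], [0.631, 0.286, 0.114]]
side orange_lever 0.88 [301.1, 213.7] 1215 [0.595 0.191 0.179] [[0.581, 0.179, 0.145], [0.608, 0.203, 0.203]]
side orange_lever 0.65 [330.0, 187.6] 3838 [0.629 0.228 0.109] [[0.61, 0.116, 0.102], [0.652, 0.289, 0.113]]
side orange_lid 0.81 [333.1, 188.8] 3861 [0.629 0.229 0.109] [[0.61, 0.116, 0.101], [0.652, 0.289, 0.112]]
side blue_claw 0.77 [161.7, 376.7] 359 [ 0.591 -0.182  0.193] [[0.584, -0.196, 0.17], [0.604, -0.171, 0.207]]
side blue_lever 0.9 [171.6, 383.5] 672 [ 0.581 -0.181  0.176] [[0.571, -0.195, 0.138], [0.596, -0.168, 0.204]]
side 10931 [[0.49399998784065247, 0.28700000047683716], [0.5059999823570251, 0.08500000089406967], [0.6660000085830688, 0.0949999988079071], [0.6539999842643738, 0.296999990940094]] 0.11030719097549882
```

View pics/scene1.png

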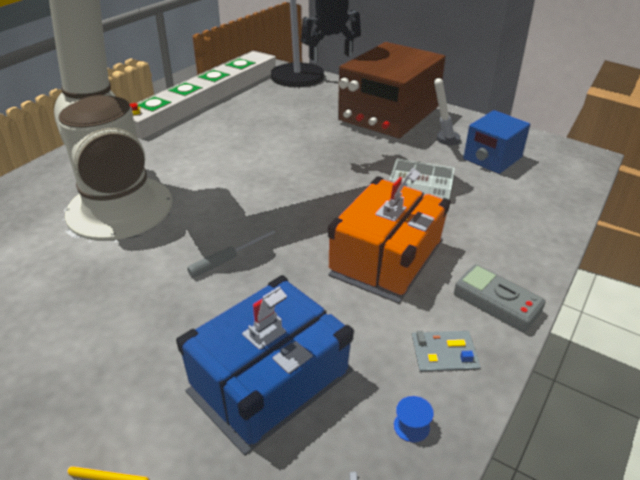

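View pics/side1.png

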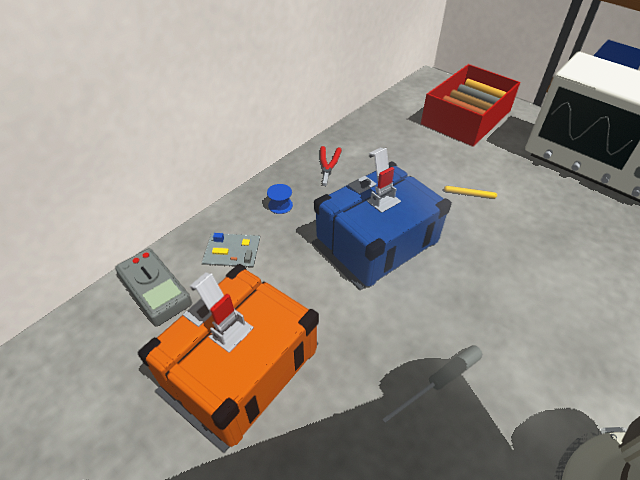

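The scene view shows the orange case at about (386, 235), with its latch up near (400, 185). The blue case is clear of it at about (265, 370). The side view agrees: the orange lever is at (220, 305), and the strap leans towards the lid. I'll move to a standoff behind the strap, fingers shut and jaw axis along the case's y.

```bash
python3 -m jog '[[1,1,-1,1.2,0,0,1.2],[1,2.2,-2.2,2.4,0,0,2.4],[1,3.2,-3.6,3.6,0,0,3.6],[1,4.4,-4.8,4.8,0,0,4.8],[1,5.5,-6,5.6,0,0,6]]'; python3 -m jog '[[1,1.3,-1.5,0.2,0,0,0],[1,2.6,-3,0.2,0,0,0],[1,3.9,-4.5,0.2,0,0,0],[1,5,-6,0.2,0,0,0],[1,5,-6,0.2,0,0,0]]'
python3 - <<'E'
from h import *
o=bot.get_obs(); print(o["ee_pos"],o["tcp_rot"],o["q"])
im,P=cloud("wrist"); save(im,"w1.png"); np.save("w1P.npy",P)
for l in ["orange_case","orange_claw","orange_lever","orange_lid"]:
    for r in bot.regions_of("wrist",l)[:1]:
        p=P[r["pixels"]]; p=p[~np.isnan(p[:,0])]
        print(l,round(r["conf"],2),r["point"],len(p),np.round(np.median(p,0),3),np.round(np.percentile(p,[5,95],axis=0),3).tolist())
hsv=cv2.cvtColor(im,cv2.COLOR_RGB2HSV)
m=(hsv[...,0]>6)&(hsv[...,0]<22)&(hsv[...,1]>140)&(P[...,2]>.103)&(P[...,2]<.117)
q=P[m]; print(len(q),np.round(cv2.boxPoints(cv2.minAreaRect(q[:,:2].astype(np.float32))),3).tolist(),np.median(q[:,2]))
m=((hsv[...,0]<5)|(hsv[...,0]>172))&(hsv[...,1]>140)&(P[...,2]>.13)
q=P[m]; print("red",len(q),np.round(np.percentile(q,[2,50,98],axis=0),3) if len(q) else '')
for n in ["scene","side"]:
    Q=np.load(n+"P.npy").reshape(-1,3); k=(abs(Q[:,0]-.59)<.06)&(abs(Q[:,1]-.19)<.03)&(Q[:,2]>.125); q=Q[k]
    for z in range(125,215,10):
        s=q[(q[:,2]>z/1e3)&(q[:,2]<z/1e3+.01)]
        if len(s): print(n,z,len(s),np.round(np.percentile(s[:,:2],[3,97],axis=0),3).tolist())
E
```

```text
time: 1.45
ee_pos: [0.3832, 0.3418, 0.3363]
tcp_rot: [-90.1, -0.1, 93.7]
wrist_force: [0.4, 0.4, 0.2]
opening: 0.0122
time: 1.95
ee_pos: [0.5102, 0.1889, 0.3385]
tcp_rot: [-90.0, 0.1, 93.1]
wrist_force: [-0.2, 0.3, -0.5]
opening: 0.0
[0.51018535 0.18885451 0.33850114] [-8.99578238e+01  7.72116667e-02  9.31211195e+01] [ 2.03491170e+01  1.07994253e+01  3.32197913e+01  1.12483518e+02
 -6.12559175e-02  1.72280597e+01]
orange_case 0.67 [242.0, 306.4] 26565 [0.564 0.188 0.11 ] [[0.503, 0.1, 0.08], [0.646, 0.278, 0.13]]
orange_claw 0.81 [295.4, 309.6] 178 [0.596 0.191 0.175] [[0.595, 0.179, 0.171], [0.598, 0.203, 0.179]]
orange_lever 0.66 [282.2, 310.3] 1035 [0.584 0.19  0.17 ] [[0.582, 0.176, 0.139], [0.597, 0.204, 0.181]]
orange_lid 0.7 [296.1, 290.9] 5867 [0.632 0.172 0.109] [[0.611, 0.101, 0.101], [0.659, 0.284, 0.111]]
19477 [[0.4970000088214874, 0.2840000092983246], [0.5080000162124634, 0.0860000029206276], [0.6660000085830688, 0.0949999988079071], [0.6549999713897705, 0.2930000126361847]] 0.11024584305934884
red 644 [[0.582 0.175 0.15 ]
 [0.584 0.19  0.17 ]
 [0.589 0.204 0.181]]
scene 125 95 [[0.577, 0.165], [0.596, 0.209]]
scene 135 54 [[0.583, 0.171], [0.593, 0.205]]
scene 145 27 [[0.585, 0.172], [0.593, 0.195]]
scene 155 42 [[0.585, 0.172], [0.596, 0.199]]
scene 165 57 [[0.586, 0.172], [0.6, 0.203]]
scene 175 57 [[0.585, 0.172], [0.604, 0.202]]
scene 185 22 [[0.604, 0.174], [0.621, 0.196]]
scene 195 101 [[0.61, 0.174], [0.622, 0.202]]
scene 205 7 [[0.609, 0.174], [0.611, 0.201]]
side 125 162 [[0.572, 0.168], [0.598, 0.211]]
side 135 144 [[0.574, 0.17], [0.589, 0.21]]
side 145 108 [[0.58, 0.175], [0.589, 0.206]]
side 155 109 [[0.581, 0.175], [0.586, 0.205]]
side 165 155 [[0.582, 0.176], [0.596, 0.205]]
side 175 280 [[0.582, 0.176], [0.599, 0.204]]
side 185 147 [[0.599, 0.177], [0.603, 0.204]]
side 195 248 [[0.602, 0.178], [0.621, 0.204]]
side 205 68 [[0.606, 0.179], [0.61, 0.203]]
```

View pics/w1.png

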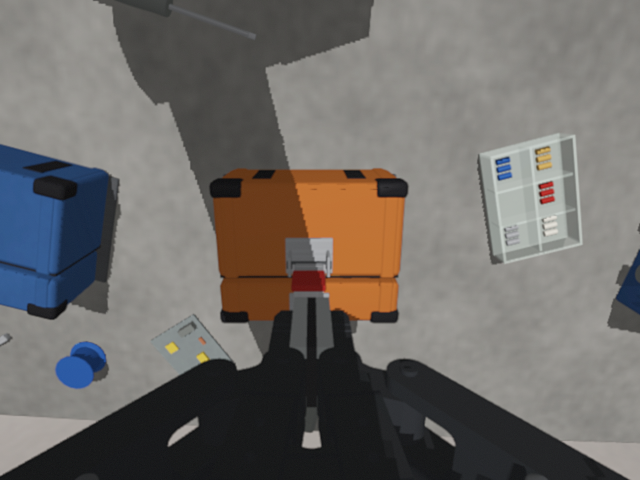

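The wrist view shows the red lever at (308, 282) in front of the strap, and the latch is centred at y ≈ 0.190. The case origin comes out at about x 0.582, y 0.19, yaw 3°. Next I lower behind the strap, above the lever, and then push +x.

```bash
python3 -m jog '[[1,0.5,0,-1.5,0,0,0],[1,1,0,-3,0,0,0],[1,1.2,0,-4.6,0,0,0],[1,1.2,0.05,-5.8,0,0,0],[1,1.2,0.05,-5.8,0,0,0]]'; python3 -m jog '[[1,0.6,0.02,0,0,0,0],[1,1.2,0.04,0,0,0,0],[1,1.7,0.08,0,0,0,0],[1,2.1,0.1,0,0,0,0],[1,2.1,0.1,0,0,0,0]]'
python3 - <<'E'
from h import *
im,P=cloud("side"); save(cv2.resize(im[220:460,120:440],(640,480)),"s2.png")
E
```

```text
time: 2.7
ee_pos: [0.5351, 0.1949, 0.1902]
tcp_rot: [-89.6, 0.1, 93.5]
wrist_force: [-0.0, 0.5, 0.2]
opening: 0.0001
time: 3.2
ee_pos: [0.5908, 0.1977, 0.1962]
tcp_rot: [-90.1, -0.0, 93.5]
wrist_force: [1.1, -0.4, -0.1]
opening: 0.0
```

View pics/s2.png

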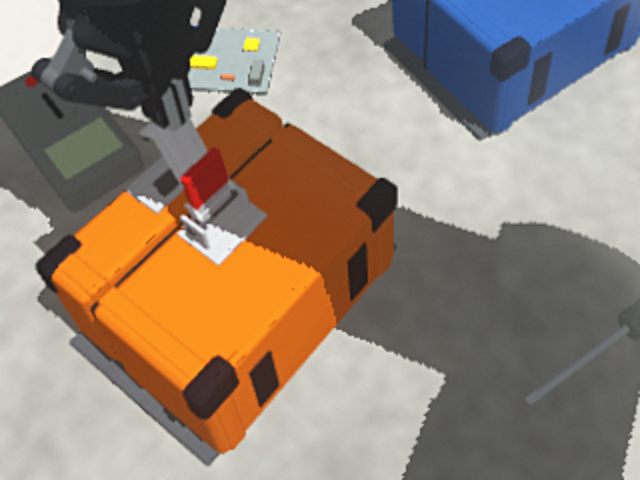

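The fingers touch the strap at (180, 130) in the crop, just above the lever. I'll keep pushing until it falls.

```bash
python3 -m jog '[[1,0.3,-0.1,0,0,0,0],[1,0.6,-0.1,0,0,0,0],[1,0.9,-0.1,0,0,0,0],[1,1.1,-0.1,0,0,0,0],[1,1.1,-0.1,0,0,0,0]]'
python3 - <<'E'
from h import *
im,P=cloud("side"); save(cv2.resize(im[220:460,120:440],(640,480)),"s3.png")
print(bot.get_obs()["ee_pos"])
E
```

```text
time: 3.75
ee_pos: [0.6181, 0.1941, 0.194]
tcp_rot: [-90.0, 0.0, 93.4]
wrist_force: [-0.0, 0.0, -0.7]
opening: 0.0
[0.61778412 0.19411779 0.19409097]
```

View pics/s3.png

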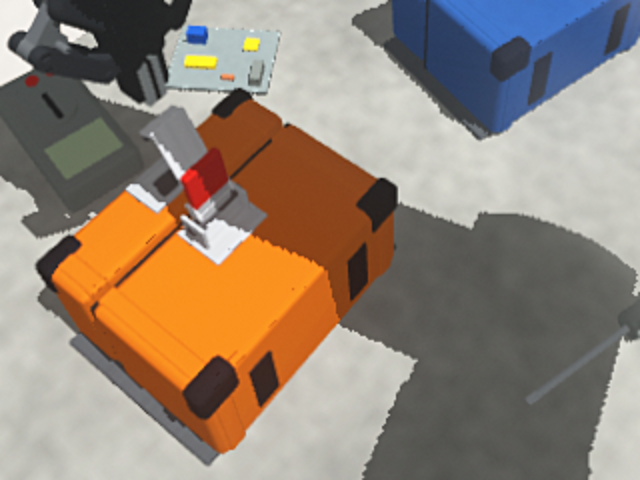

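The strap still looks raised at (175, 130), though the tool is past it. I'll measure it.

Run:
```python
from h import *
print(bot.get_obs()["wrist_force"])
for n in ["side","wrist","scene"]:
    im,Q=cloud(n); 
    if n=="scene": save(cv2.resize(im[130:290,290:500],(800,600)),"c4.png")
    Q=Q.reshape(-1,3); k=(abs(Q[:,0]-.60)<.07)&(abs(Q[:,1]-.19)<.03)&(Q[:,2]>.115); q=Q[k]
    for z in range(115,235,10):
        s=q[(q[:,2]>z/1e3)&(q[:,2]<z/1e3+.01)]
        if len(s): print(n,z,len(s),np.round(np.percentile(s[:,:2],[3,97],axis=0),3).tolist())
```

```text
[-1.12839777 -0.14793895 -0.47434556]
side 115 226 [[0.561, 0.17], [0.636, 0.211]]
side 125 164 [[0.572, 0.169], [0.591, 0.212]]
side 135 136 [[0.574, 0.17], [0.589, 0.21]]
side 145 116 [[0.58, 0.174], [0.589, 0.206]]
side 155 101 [[0.581, 0.176], [0.585, 0.205]]
side 165 154 [[0.581, 0.176], [0.596, 0.205]]
side 175 288 [[0.582, 0.176], [0.599, 0.204]]
side 185 149 [[0.598, 0.178], [0.604, 0.204]]
side 195 245 [[0.602, 0.178], [0.621, 0.205]]
side 205 70 [[0.606, 0.178], [0.611, 0.203]]
side 225 13 [[0.606, 0.187], [0.612, 0.199]]
wrist 115 106 [[0.562, 0.169], [0.59, 0.209]]
wrist 125 497 [[0.574, 0.168], [0.592, 0.212]]
wrist 135 503 [[0.575, 0.169], [0.594, 0.211]]
wrist 145 225 [[0.582, 0.174], [0.584, 0.206]]
wrist 155 284 [[0.583, 0.175], [0.584, 0.204]]
wrist 165 759 [[0.583, 0.176], [0.597, 0.204]]
wrist 175 1739 [[0.584, 0.176], [0.601, 0.204]]
wrist 185 852 [[0.601, 0.178], [0.605, 0.204]]
wrist 195 1987 [[0.605, 0.178], [0.624, 0.204]]
wrist 205 590 [[0.608, 0.178], [0.613, 0.204]]
wrist 225 10 [[0.607, 0.19], [0.608, 0.199]]
scene 115 117 [[0.577, 0.165], [0.639, 0.209]]
scene 125 94 [[0.577, 0.165], [0.596, 0.209]]
scene 135 53 [[0.584, 0.171], [0.593, 0.206]]
scene 145 29 [[0.585, 0.171], [0.593, 0.198]]
scene 155 45 [[0.586, 0.171], [0.596, 0.197]]
scene 165 54 [[0.587, 0.171], [0.6, 0.201]]
scene 175 56 [[0.585, 0.174], [0.604, 0.202]]
scene 185 22 [[0.605, 0.174], [0.622, 0.196]]
scene 195 101 [[0.608, 0.175], [0.623, 0.203]]
scene 205 8 [[0.609, 0.176], [0.613, 0.2]]
scene 225 33 [[0.606, 0.184], [0.628, 0.197]]
```

View pics/c4.png

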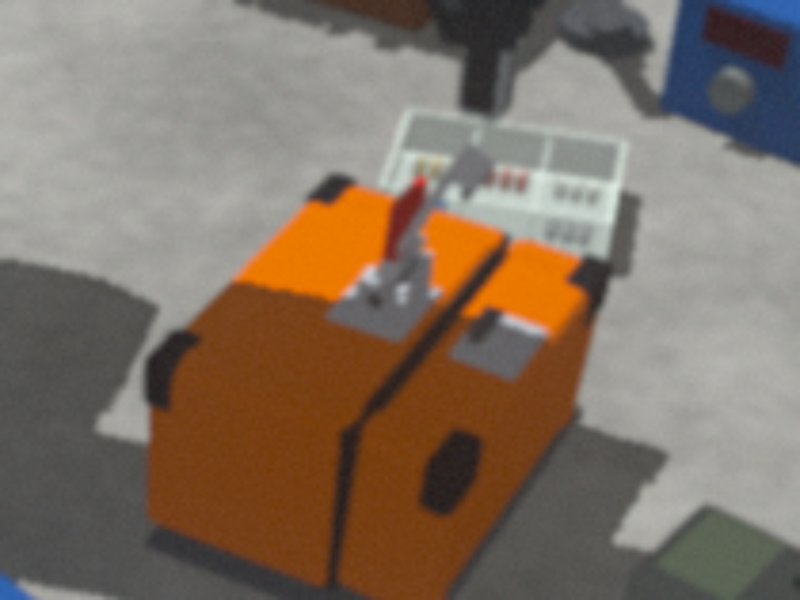

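The fingers end above the strap, at (480, 110) in the crop, with the strap end at (470, 155). The tips look to be near z 0.225, not the 0.194 reported for the TCP. I'll measure where they really end.

Run:
```python
from h import *
o=bot.get_obs(); print(o["ee_pos"],o["opening"])
for n in ["side","wrist","scene"]:
    im,Q=cloud(n); Q=Q.reshape(-1,3)-o["ee_pos"]; k=(np.hypot(Q[:,0],Q[:,1])<.05)&(Q[:,2]>.017); q=Q[k]
    for z in range(15,90,10):
        s=q[(q[:,2]>z/1e3)&(q[:,2]<z/1e3+.01)]
        if len(s): print(n,z,len(s),np.round(np.percentile(s[:,:2],[3,97],axis=0),3).tolist())
    print(n,"lowest",np.sort(q[:,2])[:5].round(4))
```

```text
[0.61741634 0.194165   0.19446651] 0.00013452807417908255
side 35 41 [[-0.013, -0.011], [-0.006, 0.009]]
side 45 130 [[-0.013, -0.013], [0.001, 0.013]]
side 55 144 [[-0.014, -0.013], [0.002, 0.013]]
side 65 116 [[-0.014, -0.013], [-0.006, 0.013]]
side 75 171 [[-0.016, -0.026], [-0.006, 0.026]]
side 85 513 [[-0.016, -0.036], [0.007, 0.032]]
side lowest [0.037  0.0375 0.0377 0.0379 0.0384]
wrist 35 250 [[-0.011, -0.011], [-0.006, 0.01]]
wrist 45 985 [[-0.011, -0.013], [-0.005, 0.012]]
wrist 55 1231 [[-0.011, -0.013], [-0.005, 0.012]]
wrist 65 1597 [[-0.011, -0.012], [0.009, 0.011]]
wrist 75 2904 [[-0.014, -0.026], [0.007, 0.024]]
wrist 85 10454 [[-0.014, -0.035], [0.01, 0.034]]
wrist lowest [0.0396 0.0403 0.0405 0.0407 0.0408]
scene 25 7 [[-0.006, -0.008], [0.005, -0.005]]
scene 35 52 [[-0.01, -0.016], [0.011, 0.005]]
scene 45 78 [[-0.01, -0.017], [0.012, 0.002]]
scene 55 82 [[-0.008, -0.018], [0.011, 0.003]]
scene 65 48 [[-0.006, -0.017], [0.011, 0.007]]
scene 75 87 [[-0.008, -0.037], [0.014, 0.024]]
scene 85 113 [[-0.007, -0.042], [0.014, 0.034]]
scene lowest [0.0338 0.0345 0.0345 0.0346 0.0348]
```

All three cameras put the real fingertips about 37 mm above the reported TCP, so I'll allow for that. I go back, drop so the tips are at z ≈ 0.192, and push again.

```bash
python3 -m jog '[[1,-1.6,-0.1,0,0,0,0],[1,-3.1,-0.15,0,0,0,0],[1,-3.2,-0.15,-0.6,0,0,0],[1,-3.2,-0.15,-1.55,0,0,0],[1,-3.2,-0.15,-1.55,0,0,0]]'
python3 - <<'E'
from h import *
o=bot.get_obs(); print(o["ee_pos"],o["opening"])
im,Q=cloud("side"); Q=Q.reshape(-1,3)-o["ee_pos"]; k=(np.hypot(Q[:,0],Q[:,1])<.03)&(Q[:,2]>0);print("lowest",np.sort(Q[k][:,2])[:5].round(4))
E
```

```text
time: 4.6
ee_pos: [0.5361, 0.1901, 0.1533]
tcp_rot: [-89.8, 0.1, 93.4]
wrist_force: [-0.1, 0.1, 0.7]
opening: -0.0003
[0.53609673 0.19005866 0.15334402] -0.00032036468177360845
lowest [0.0383 0.0397 0.0404 0.0405 0.0419]
```

Tips are at z ≈ 0.192. Now push.

```bash
python3 -m jog '[[1,0.8,0.04,0,0,0,0],[1,1.5,0.06,0,0,0,0],[1,2.0,0.1,0,0,0,0],[1,2.4,0.1,0,0,0,0],[1,2.7,0.1,0,0,0,0]]';python3 -m jog '[[1,0.3,0,0,0,0,0],[1,0.5,0,0,0,0,0],[1,0.5,0,0,0,0,0]]'
python3 - <<'E'
from h import *
im,P=cloud("side"); save(cv2.resize(im[220:460,120:440],(640,480)),"s5.png")
for n in ["side","scene"]:
    im,Q=cloud(n); Q=Q.reshape(-1,3); k=(abs(Q[:,0]-.61)<.08)&(abs(Q[:,1]-.19)<.03)&(Q[:,2]>.115); q=Q[k]
    for z in range(115,235,10):
        s=q[(q[:,2]>z/1e3)&(q[:,2]<z/1e3+.01)]
        if len(s): print(n,z,len(s),np.round(np.percentile(s[:,:2],[3,97],axis=0),3).tolist())
E
```

```text
time: 5.15
ee_pos: [0.606, 0.1929, 0.1563]
tcp_rot: [-90.0, -0.0, 93.4]
wrist_force: [0.8, -0.4, -0.1]
opening: 0.0002
time: 5.45
ee_pos: [0.6179, 0.1929, 0.1556]
tcp_rot: [-90.0, 0.0, 93.4]
wrist_force: [-0.2, 0.3, -0.0]
opening: 0.0
side 115 170 [[0.56, 0.168], [0.642, 0.211]]
side 125 176 [[0.572, 0.169], [0.648, 0.212]]
side 135 586 [[0.579, 0.176], [0.652, 0.208]]
side 145 127 [[0.579, 0.175], [0.593, 0.205]]
side 155 104 [[0.581, 0.175], [0.584, 0.205]]
side 165 116 [[0.581, 0.175], [0.586, 0.205]]
side 175 144 [[0.582, 0.176], [0.589, 0.204]]
side 185 4 [[0.606, 0.19], [0.612, 0.199]]
side 195 78 [[0.604, 0.179], [0.617, 0.206]]
side 205 119 [[0.605, 0.18], [0.62, 0.206]]
side 215 119 [[0.605, 0.18], [0.617, 0.206]]
side 225 79 [[0.603, 0.18], [0.61, 0.206]]
scene 115 110 [[0.576, 0.165], [0.653, 0.201]]
scene 125 264 [[0.58, 0.165], [0.648, 0.203]]
scene 135 179 [[0.585, 0.171], [0.615, 0.203]]
scene 145 41 [[0.584, 0.171], [0.591, 0.2]]
scene 155 46 [[0.586, 0.171], [0.591, 0.202]]
scene 165 37 [[0.586, 0.172], [0.592, 0.203]]
scene 175 40 [[0.586, 0.173], [0.592, 0.202]]
scene 185 19 [[0.61, 0.183], [0.627, 0.189]]
scene 195 68 [[0.607, 0.176], [0.628, 0.196]]
scene 205 72 [[0.607, 0.176], [0.628, 0.197]]
scene 215 73 [[0.607, 0.176], [0.628, 0.197]]
scene 225 30 [[0.613, 0.177], [0.631, 0.201]]
```

View pics/s5.png

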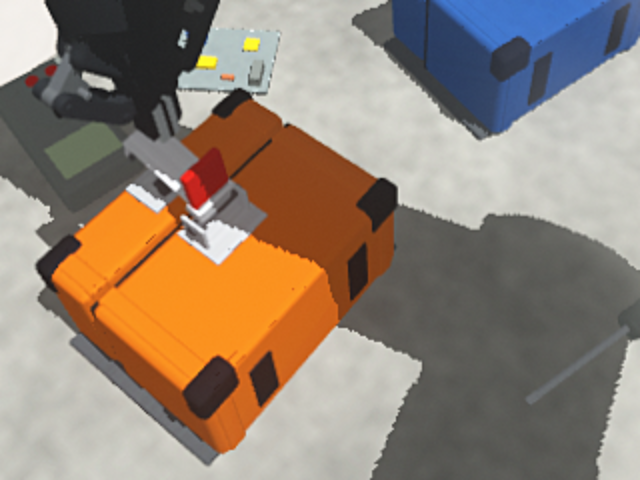

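The strap has fallen and lies over the keeper at (160, 155), and the lever is still upright. I'll check the height of its upper face to see whether it hooked.

Run:
```python
from h import *
for n in ["side","scene","wrist"]:
    im,Q=cloud(n); Q=Q.reshape(-1,3)
    for x in range(595,665,5):
        q=Q[(abs(Q[:,0]-x/1e3)<.0025)&(abs(Q[:,1]-.192)<.010)&(Q[:,2]>.105)&(Q[:,2]<.16)]
        if len(q)>2: print(n,x,len(q),np.percentile(q[:,2],[10,50,90]).round(4))
```

```text
side 595 5 [0.114  0.1151 0.1437]
side 600 9 [0.1099 0.1408 0.1421]
side 605 14 [0.1077 0.1406 0.1425]
side 610 20 [0.1072 0.1387 0.1399]
side 615 37 [0.1079 0.137  0.1386]
side 620 52 [0.1103 0.1358 0.1372]
side 625 50 [0.1135 0.1343 0.1354]
side 630 38 [0.1184 0.133  0.134 ]
side 635 38 [0.1261 0.1318 0.1328]
side 640 39 [0.1163 0.1304 0.1316]
side 645 33 [0.1282 0.1295 0.1307]
side 650 28 [0.127  0.1277 0.129 ]
scene 595 35 [0.1091 0.1382 0.1413]
scene 600 42 [0.1065 0.1108 0.1393]
scene 605 28 [0.1059 0.1365 0.1388]
scene 610 25 [0.1169 0.1356 0.1367]
scene 615 20 [0.1294 0.1344 0.1354]
scene 620 34 [0.1057 0.1319 0.1337]
scene 625 28 [0.109  0.1311 0.1329]
scene 630 24 [0.1118 0.1299 0.1314]
scene 635 33 [0.1099 0.1279 0.1304]
scene 640 31 [0.1096 0.1262 0.1287]
scene 645 22 [0.1157 0.1258 0.1269]
scene 650 38 [0.1082 0.1223 0.1251]
scene 655 27 [0.1078 0.1092 0.1242]
scene 660 5 [0.1053 0.1072 0.1084]
wrist 605 230 [0.1395 0.1403 0.1411]
wrist 610 319 [0.1382 0.139  0.1399]
wrist 615 304 [0.1368 0.1377 0.1385]
wrist 620 292 [0.1354 0.1363 0.1372]
wrist 625 279 [0.1341 0.1349 0.1358]
wrist 630 277 [0.1328 0.1335 0.1344]
wrist 635 263 [0.1313 0.1322 0.1331]
wrist 640 86 [0.1301 0.1311 0.1318]
wrist 645 27 [0.129  0.1296 0.1302]
wrist 650 3 [0.1289 0.1291 0.1291]
```

The upper face is at z ≈ 0.130 where x ≈ 0.640. That matches the hooked value (bar +14 mm), so the claw is behind the keeper. Now I lower the tips on the +x side of the lever and follow its arc over.

```bash
python3 -m jog '[[1,0,0,-0.5,0,0,0],[1,0,0,-1,0,0,0],[1,0,0,-1,0,0,0]]' && python3 -m jog '[[1,-0.5,-0.02,0,0,0,0],[1,-0.86,-0.04,0,0,0,0],[1,-1.2,-0.06,-0.05,0,0,0],[1,-1.5,-0.08,-0.1,0,0,0],[1,-1.8,-0.1,-0.25,0,0,0]]'
python3 - <<'E'
from h import *
o=bot.get_obs();print(o["ee_pos"],o["wrist_force"])
im,P=cloud("side"); save(cv2.resize(im[220:460,120:440],(640,480)),"s6.png")
E
```

```text
time: 6.05
ee_pos: [0.6164, 0.1926, 0.1276]
tcp_rot: [-89.8, 0.1, 93.4]
wrist_force: [-1.1, -0.4, 1.3]
opening: 0.0002
time: 6.55
ee_pos: [0.5727, 0.1906, 0.1249]
tcp_rot: [-90.1, -0.0, 93.4]
wrist_force: [3.6, 1.2, -0.2]
opening: -0.0001
[0.5726756  0.1905558  0.12492164] [ 3.57370275  1.20119733 -0.15396412]
```

View pics/s6.png

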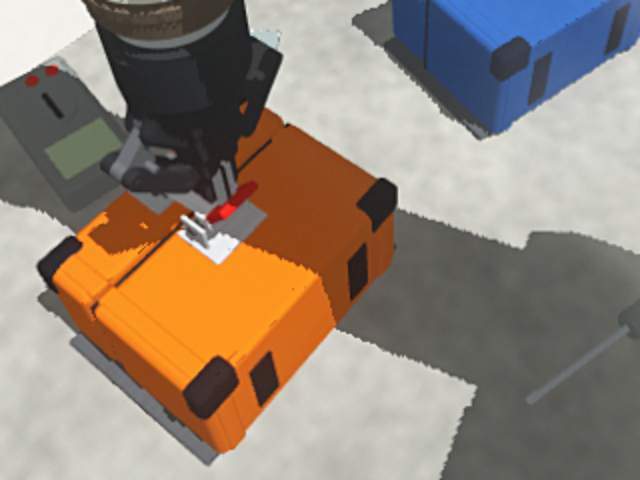

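The lever is going over, tip at (250, 185) in the crop, with about 4 N on the tool as expected. Carry on down past centre.

```bash
python3 -m jog '[[1,-0.25,-0.02,-0.15,0,0,0],[1,-0.45,-0.03,-0.4,0,0,0],[1,-0.65,-0.04,-0.7,0,0,0],[1,-0.75,-0.05,-1.0,0,0,0],[1,-0.8,-0.05,-1.3,0,0,0]]' && python3 -m jog '[[1,0,0,-0.15,0,0,0],[1,0,0,-0.3,0,0,0],[1,0,0,-0.3,0,0,0]]'
```

```text
time: 7.1
ee_pos: [0.5519, 0.1891, 0.0909]
tcp_rot: [-89.9, 0.0, 93.4]
wrist_force: [0.1, -0.4, 8.4]
opening: 0.0001
time: 7.4
ee_pos: [0.5525, 0.1893, 0.0901]
tcp_rot: [-90.2, -0.1, 93.4]
wrist_force: [-16.8, -5.5, 42.0]
opening: -0.0002
```

Vertical force rose to 42 N, so the lever is on its stop. I'll retreat straight up and check.

```bash
python3 -m jog '[[1,0,0,0.6,0,0,0],[1,0,0,1.6,0,0,0],[1,-0.5,0,3,0,0,0],[1,-1.5,0,4.6,0,0,0],[1,-2,0,6,0,0,0]]'; python3 -m jog '[[1,-1,0.3,1,0,0,0],[1,-2,0.6,1,0,0,0],[1,-2,0.6,1,0,0,0],[1,-2,0.6,1,0,0,0]]'
python3 - <<'E'
from h import *
im,P=cloud("side"); save(cv2.resize(im[220:460,120:440],(640,480)),"s7.png")
hs=[]
for n in ["side","scene","wrist"]:
    im,Q=cloud(n); hsv=cv2.cvtColor(im,cv2.COLOR_RGB2HSV)
    m=((hsv[...,0]<5)|(hsv[...,0]>172))&(hsv[...,1]>140)&(Q[...,2]>.112)&(abs(Q[...,0]-.57)<.07)&(abs(Q[...,1]-.19)<.03)
    q=Q[m]; 
    if len(q)>5:
        f=np.polyfit(q[:,0],q[:,2],1); print(n,"lever",len(q),np.percentile(q,[3,97],axis=0).round(3).tolist(),"slope",np.degrees(np.arctan(f[0])).round(1),"z at .542",np.polyval(f,.542).round(4))
    Q=Q.reshape(-1,3)
    for x in (610,620,630,640,650):
        s=Q[(abs(Q[:,0]-x/1e3)<.003)&(abs(Q[:,1]-.192)<.010)&(Q[:,2]>.12)&(Q[:,2]<.16)]
        if len(s)>2: print(n,x,len(s),np.median(s[:,2]).round(4))
    b=Q[(abs(Q[:,0]-.6)<.06)&(abs(Q[:,1]+.19)<.03)&(Q[:,2]>.18)]; print(n,"blue",len(b),np.median(b,0).round(3) if len(b) else '')
E
```

```text
time: 7.9
ee_pos: [0.501, 0.189, 0.2356]
tcp_rot: [-89.9, 0.0, 93.4]
wrist_force: [0.1, -0.1, -0.7]
opening: 0.0005
time: 8.3
ee_pos: [0.4525, 0.2043, 0.2589]
tcp_rot: [-90.0, 0.0, 93.5]
wrist_force: [0.4, -0.4, 0.1]
opening: 0.0
side lever 534 [[0.532, 0.173, 0.122], [0.561, 0.203, 0.13]] slope 11.2 z at .542 0.125
side 610 57 0.1317
side 620 50 0.1317
side 630 54 0.1319
side 640 11 0.1313
side blue 313 [ 0.592 -0.183  0.196]
scene lever 120 [[0.537, 0.169, 0.118], [0.561, 0.195, 0.126]] slope 10.2 z at .542 0.1209
scene 610 21 0.1273
scene 620 18 0.1278
scene 630 21 0.1275
scene 640 14 0.1279
scene blue 330 [ 0.605 -0.191  0.202]
wrist lever 348 [[0.534, 0.173, 0.121], [0.561, 0.191, 0.128]] slope 10.1 z at .542 0.1242
wrist blue 0
```

View pics/s7.png

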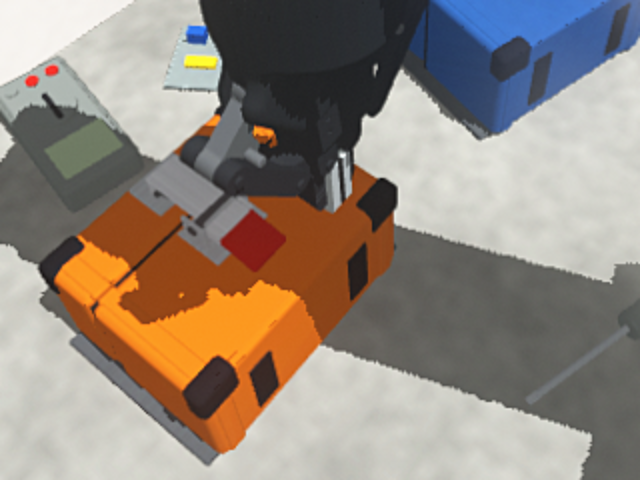

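The lever lies flat at (255, 240), about 10° below level. The strap is taut over the keeper at (190, 185), the gap is closed and the tool is clear. I'm handing the job in.

```bash
python3 -c "
from workcell import bot
o=bot.get_obs();print(o['time'],o['wrist_force']);print(bot.job_done())"
```

```text
8.5 [ 0.12446171  0.05447887 -0.05667576]
the job is handed in; nothing more can be done
None
```

The orange case is latched and the job is handed in at 8.5 s. I tipped the strap over with the closed fingers, it hooked behind the keeper, and I pushed the lever along its arc down to its stop.

**Last checks**
- **Lever:** it slopes 10–11° below level, with its upper face at z ≈ 0.124–0.125 m (side and wrist cameras). That matches the stop position.
- **Claw:** just after the strap fell and with the lever still up, its upper face was at z ≈ 0.130 m above the bar, the hooked value. After the lever went down it read about 0.131 m (side camera), so the bar is at about the keeper's height.
- **Lid:** the gap looks shut in the side picture. I did not measure the lid angle.
- **Blue latch:** still up; I never went near it.
- **Robot:** clear of everything, with wrist force about zero.

**What failed or disagreed**
- **First push missed:** it passed above the strap, because all three cameras showed the shut fingertips 34–40 mm above the reported TCP. I corrected for about 37 mm and the second push worked.
- **High force at the stop:** the last downward push reached 42 N vertically (45 N in all) at the wrist, through the fingertips. That is well under the 120 N wrist limit.
- **Scene camera:** it reads 3–4 mm lower in z than the other two.

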